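# Eject a slide carrier and catch it

## Task

Press the slide scanner's eject key with one fingertip and stop the slide carrier that springs out with the other finger, within the upper half of its run, so that its glass slide does not slam into the stops at the foot of the slope. Then let it down gently, leaning on that finger, until its front bar rests squarely on both stops, and take the hand away. Do not lift the carrier or bear hard on it, and leave the small things round the scanner where they are.

Things in the scene. Friction and masses are not known exactly. Their poses are not given: they have to be found in the camera images.
- scanner: White slide scanner, fixed: a cover at the back and, in front of it, a deck that slopes down 18 degrees to the front. Origin on the worktop below the outlet; x to its back, y to its left, z up. It reaches 90 mm to the front, 105 to the back, 46 left, 84 right. Cover: 75 mm high at the outlet, 105 at the back; open worktop before the deck's front end.
- outlet (a point): Foot of the cover's front face, mid lane, on the lane's floor, 41 mm above the worktop. Axes tilted with the deck: x up the slope (to the back), y left, z square to the deck. In them (mm): lane floor and the deck beside it z = 0; lane side walls y +-31.5 to +-36.5, 7 high; eject key x -55 to -25, y -78 to -42; faces of the stops x = -80; deck ends at x = -90.
- key_face (a point): Middle of the top face of the eject key, a flat ribbed grey key 30 mm (along the slope) x 36 mm, right of the lane and 10 mm above the deck; axes as outlet. It moves with the key.
- eject_key (a joint): Key travel, square into the deck: 0 up, 0.006 m fully down (face 4 mm above the deck). Spring: 1.5 N at first, 4.5 N fully down. Two catch teeth on the key, near the lane walls, stand 4.5 mm above the lane floor before the carrier's front bar; they free it at about 0.005 m and rise again with the key (clear of the bar once the carrier is 13 mm out).
- carrier: Black slide carrier, 0.1 to 0.2 kg, loose in the lane, 84 mm long: front bar 60 wide x 8 long x 14 high, body behind it 48 wide x 10 high. Origin under the middle of the front face; x to its back, z up. Starts with its front at outlet x = -12 mm. Freed, a spring pushes it out (4 N falling to 1.5 N over 32 mm), then its weight runs it down the slippery lane to the stops, 68 mm from its start.
- stops (a point): Middle of the lane's floor between the faces of the two stop horns at the foot of the slope; axes as outlet. The horns are 10 mm high and 8 mm thick (x -8 to 0), one at each side of the lane (y beyond +-18 mm), with a gap 36 mm wide between them through which a finger can pass out of the lane.
- tin: Bystander: brass tin, 58 mm across, 26 mm high, left of the scanner. Origin under its middle.
- vial: Bystander: specimen jar with black lid, 41 mm across, 58 mm high, left of the scanner. Origin under its middle.
- loupe: Bystander: folded loupe, 50 x 28 x 16 mm, right of the scanner. Origin under its middle.

How it is judged:
On the way:
1. the carrier has sprung out and is held still by a finger within the upper half of its run (4 to 40 mm out) (x of carrier in the frame of outlet between -0.052 and -0.016 m and linear speed of carrier below 0.02 m/s and contact force between the fingers and carrier above 0.1 N), for 0.3 s.
At the end, for the whole second after the job is handed in: The carrier rests on the lane with its front face on both stops (within 3 mm, square within 3 degrees), still, and the key is up again (x of carrier in the frame of stops between -0.003 and 0.003 m and y of carrier in the frame of stops between -0.004 and 0.004 m and z of carrier in the frame of stops between -0.003 and 0.003 m and angle between the x axis of carrier and the x axis of outlet, either way round below 0.05 rad and linear speed of carrier below 0.01 m/s and value of joint eject_key below 0.001 m); the robot touches nothing.
It fails at once if the carrier runs free down the lower part of the slope (faster than 0.25 m/s, more than 43 mm out) (x of carrier in the frame of outlet below -0.055 m and linear speed of carrier above 0.25 m/s).
It fails at once if the carrier is lifted off the lane (front more than 8 mm) (z of carrier in the frame of outlet above 0.008 m).
It fails at once if a finger bears on the carrier with more than 20 N (contact force between the fingers and carrier above 20 N).
It fails at once if a bystander is moved by more than 15 mm (distance of any of tin, vial, loupe from where it was at the start of the episode above 0.015 m).
It also fails if it takes over 35 s, if anything falls off the work surface, if the arm or the gripper's body presses on something with over 40 N, if the wrist force passes 120 N, or if a joint passes its speed limit or range.

## Robot

A 6-joint arm with a two-finger parallel gripper is mounted at the origin on a cart in front of the work surface, level with it; the furniture and walls round the work are solid. World frame = base frame: x ahead of the robot, y to its left, z up, the work surface at z = 0. Lengths are in m, angles in rad, forces in N, time in s.
With the tool pointing down it reaches from about 0.375 to 0.9 m from the base axis. Payload 3.1 kg.
Tool frame: the origin (TCP) lies at the very end of the fingers, on their centre line; the grasp point (between the pads) lies 19 mm behind it; z points along the fingers, y is the line along which they close (so a half turn about z gives the same grasp; the last joint's range is limited). The gripper opens to 87 mm and grips with 3 to 60 N. Pads are 19 mm wide; open, the fingers measure 117 mm over their backs; the gripper's body (75 mm by 190 mm) begins 51 mm behind the grasp point.
Start: joints at [1.024, 0.527, 1.433, -0, 1.181, -0.178], TCP at [0.225, 0.583, 0.223] pointing down, gripper open.
Joint ranges: [-3.08, 3.08], [-0.75, 2.2], [0.22, 2.44], [-1.43, 4.57], [0, 2.65], [-2.85, 2.85]. Speed limits (rad/s): [2.79, 2.79, 3.14, 3.14, 3.14, 3.14].

## Interface

Orientations are given as a unit quaternion [x, y, z, w].
In Python, from rig import status, viewer, robot gives the robot as it stands.
- The arm moves only by the tool arm_command, never from a script. Its arguments are lists of equal length, an entry for each row: "delta_rot": the turn, a rotation vector about the tool's x, y, z in degrees, a list of three; "delta_pos": the shift along the tool's x, y, z in m, a list of three; "gripper": the closure, from -1 (fully open) to 1 (shut). In form: {"delta_rot": [[rx, ry, rz], ...], "delta_pos": [[dx, dy, dz], ...], "gripper": [gripper, ...]}. A call has 1 to 12 rows; each row is the pose to reach, as a shift and turn from the pose commanded when the call began, along the tool's axes at that moment; what a row does not reach only later rows make up. A row lasts 1/12 s, in which the tool goes at most 41.7 mm and 7.16 degrees, less where a joint would pass 70% of its speed; a pose out of reach is approached as far as the arm can. A call with a gripper value outside its range is refused whole. The fingers move at their own pace and stop on an object; "grip_force" is the grip in N (left out, the last holds). Time passes only in rows, so rows that repeat a pose let the fingers close. It gives the time, the measured TCP pose, the force, the opening and the grip force at its end, in the units of the state.
- status.get_obs(): the state, without advancing time (a new reading comes with each control period).
- viewer.camera(name): name is "side" or "top" or "wrist"; returns a dict with "pixels" (384x512x3 uint8, blue, green, red), "fx", "fy", "cx", "cy" (pixels), "pose" (4x4, takes a point from camera to world coordinates); the wrist camera has in their place "mount" (4x4, takes a point from camera to tool coordinates, whose origin is the TCP and whose axes are the flange's). Camera axes: x right, y down, z forward; pixel columns grow to the right and rows downward; lengths in m; the calibration is good to about 2 mm. A picture is of the moment at which its call begins: read the wrist's pose just before it. There is no depth.
- robot.hand_in(): hands the job in; it is judged then, once.
The state is a dict: "time": time; "q": joint angles; "joint_velocities": joint speeds; "joint_torque": joint torques, N m; "position": TCP position; "tool_rot": TCP orientation; "ft_force": force on the tool from outside, world axes, zero at the start; "moment": the same for the moment, N m; "grip_width": finger opening in m; "grip_force": force on a finger pad.
Only numpy, scipy, OpenCV 4.12 (cv2) and the standard library are available. Lean on these libraries where they do the work, as an engineer would, in place of code of your own. Each camera call takes 0.05 s, during which the arm holds its last target. There are 200 camera calls.

## Working session

There is one attempt and no reset: what is moved stays moved. The work goes in short steps, Python scripts to look and compute and a tool call to move; the robot and the scene stay as the last step left them, time stands still between calls to the robot, and variables do not carry over. Pictures are saved under pics/ and viewed, at most 10 in all, crops included, and the job is handed in when it is done.

Besides the shell and the picture viewer there is one more tool, called as name(argument=value, ...) on one line, values as JSON. arm_command: Moves the arm, as the interface text tells. Its arguments: {"type":"object","properties":{"delta_rot":{"type":"array","items":{"type":"array","items":{"type":"number"}}},"delta_pos":{"type":"array","items":{"type":"array","items":{"type":"number"}}},"gripper":{"type":"array","items":{"type":"number"}},"grip_force":{"type":"number"}},"required":["delta_rot","delta_pos","gripper"]}

```bash
mkdir -p pics; python3 - <<'E'
from rig import status, viewer, robot
import cv2,numpy as np,pickle
o=status.get_obs();print({k:np.round(v,4) for k,v in o.items()})
d={}
for n in("top","side","wrist"):
    c=viewer.camera(n);d[n]=c;cv2.imwrite(f"pics/{n}0.png",c["pixels"])
    print(n,c["fx"],c["fy"],c["cx"],c["cy"],np.round(c.get("pose",c.get("mount")),4).tolist())
pickle.dump((o,d),open("c0.pkl","wb"))
cv2.imwrite("pics/ts0.png",cv2.resize(np.hstack([d["top"]["pixels"],d["side"]["pixels"]]),None,fx=0.78,fy=0.78))
E
```

```text
{'time': np.float64(0.0), 'q': array([ 1.0245,  0.5284,  1.4339, -0.    ,  1.1814, -0.1785]), 'joint_velocities': array([ 0.0004, -0.0003, -0.001 , -0.0014,  0.0011,  0.0005]), 'joint_torque': array([ 2.00000e-04, -4.40037e+01, -1.76599e+01,  6.34000e-02,
        5.81000e-02, -1.00000e-04]), 'position': array([0.2243, 0.5826, 0.2216]), 'tool_rot': array([ 1.829e-01,  9.831e-01, -1.000e-03, -4.000e-04]), 'ft_force': array([ 0.259 , -0.6988, -0.3018]), 'moment': array([ 0.08  , -0.0109, -0.0009]), 'grip_force': np.float64(0.0), 'grip_width': np.float64(0.0873)}
top 352.2033325920974 352.2033325920974 255.98971046820893 189.54093503009844 [[0.021, -0.9816, 0.19, 0.3511], [-0.9998, -0.0214, -0.0003, -0.1232], [0.0044, -0.1899, -0.9818, 0.9172], [0.0, 0.0, 0.0, 1.0]]
side 408.450344233637 408.450344233637 250.80032607561776 190.23871491351517 [[0.8269, -0.2701, 0.4933, 0.083], [-0.562, -0.3639, 0.7428, -0.7686], [-0.0212, -0.8914, -0.4527, 0.4406], [0.0, 0.0, 0.0, 1.0]]
wrist 338.3821388060932 338.3821388060932 255.2082612482251 195.94858655914206 [[0.0004, -0.9522, -0.3056, 0.0853], [1.0, 0.0008, -0.0014, -0.0], [0.0016, -0.3056, 0.9522, -0.162], [0.0, 0.0, 0.0, 1.0]]
```

View pics/top0.png

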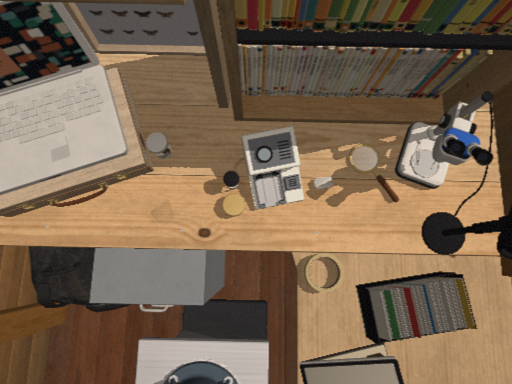

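View pics/side0.png

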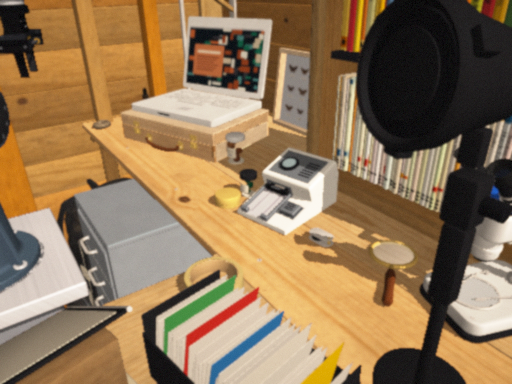

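The top view shows the scanner at about (273,168), with the deck facing the robot. The tin is at (233,205), the vial at (231,178) and the loupe at (322,182). I'll crop for detail.

```bash
python3 - <<'E'
import cv2,numpy as np,pickle
o,d=pickle.load(open("c0.pkl","rb"))
a=cv2.resize(d["top"]["pixels"][115:220,210:345],None,fx=5.6,fy=5.6,interpolation=cv2.INTER_CUBIC)
cv2.imwrite("pics/tc.png",a)
b=cv2.resize(d["side"]["pixels"][140:245,210:345],None,fx=5.6,fy=5.6,interpolation=cv2.INTER_CUBIC)
cv2.imwrite("pics/sc.png",b)
E
```

```text
(no output)
```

View pics/tc.png

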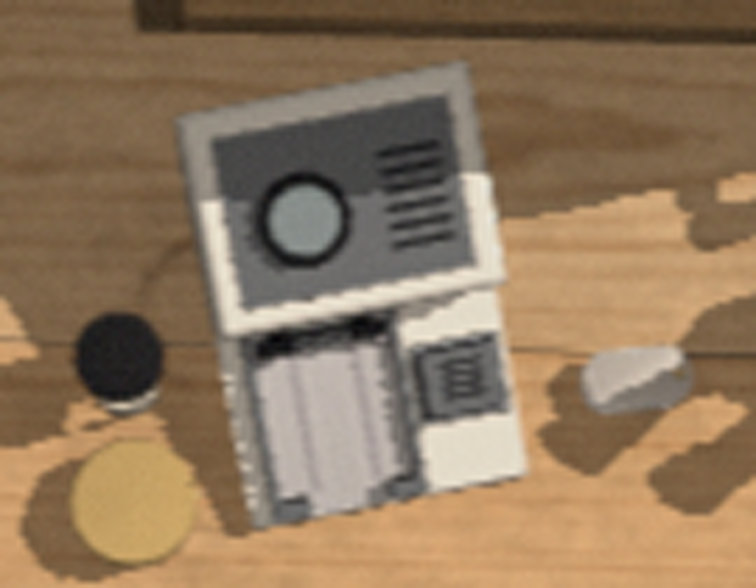

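View pics/sc.png

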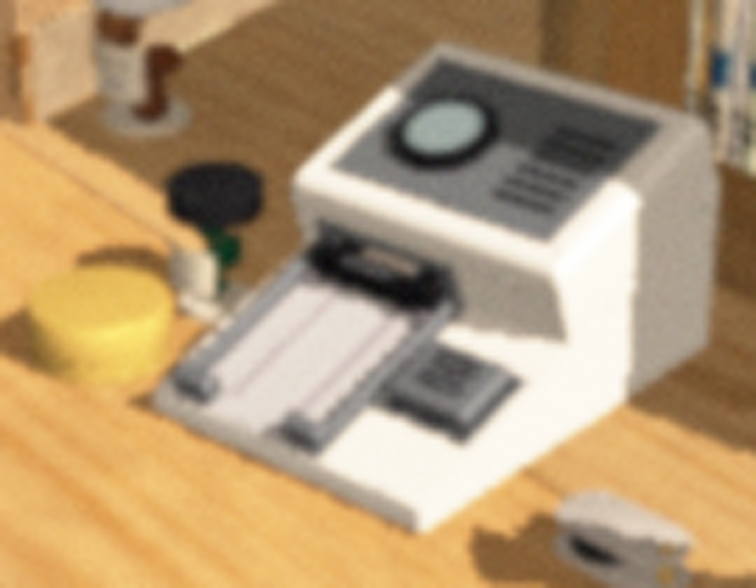

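The crops give the cover corners, deck front corners, key corners and horns. I'll cast these onto planes at their known heights and fit a 2D rigid pose.

```bash
cat > h.py <<'E'
import numpy as np
from scipy.spatial.transform import Rotation as R
S,C=np.sin(np.radians(18)),np.cos(np.radians(18))
def o2s(p):  # outlet mm -> scanner mm
    x,y,z=p; return np.array([x*C-z*S,y,41+x*S+z*C])
def ray(c,uv,Z,T=None):
    T=c["pose"] if T is None else T
    d=T[:3,:3]@[(uv[0]-c["cx"])/c["fx"],(uv[1]-c["cy"])/c["fy"],1]; o=T[:3,3]
    return o+d*(Z-o[2])/d[2]
def fit(P,Q): # 2D rigid: world=Rz(a)P+t
    p,q=P.mean(0),Q.mean(0);A=P-p;B=Q-q
    a=np.arctan2((A[:,0]*B[:,1]-A[:,1]*B[:,0]).sum(),(A*B).sum())
    M=np.array([[np.cos(a),-np.sin(a)],[np.sin(a),np.cos(a)]])
    return a,q-M@p,Q-(P@M.T+q-M@p)
E
python3 - <<'E'
from h import *
import pickle
o,d=pickle.load(open("c0.pkl","rb"))
top=[((225,335),(0,46,75),1),((503,280),(0,-84,75),1),((180,118),(105,46,105),1),((467,63),(105,-84,105),1),
((256,527),(-90,46,0),0),((524,472),(-90,-84,0),0),
((428,422),(-55,-42,10),0),((509,405),(-55,-78,10),0),((415,350),(-25,-42,10),0),((494,334),(-25,-78,10),0),
((311,505),(-84,18,10),0),((386,489),(-84,-18,10),0)]
side=[((550,265),(0,-84,75),1),((300,185),(0,46,75),1),((440,45),(105,46,105),1),((712,130),(105,-84,105),1),
((420,515),(-90,-84,0),0),((157,403),(-90,46,0),0),
((465,432),(-55,-78,10),0),((520,380),(-25,-78,10),0),((383,400),(-55,-42,10),0),((430,345),(-25,-42,10),0)]
allP=[];allQ=[]
for n,L,off in(("top",top,(210,115)),("side",side,(210,140))):
    P=[];Q=[]
    for uv,p,k in L:
        s=np.array(p,float) if k else o2s(p)
        u=(np.array(uv)+.5)/5.6-.5+off
        w=ray(d[n],u,s[2]/1e3); P.append(s[:2]/1e3);Q.append(w[:2])
    a,t,r=fit(np.array(P),np.array(Q));print(n,np.degrees(a),t,"\n",np.round(r*1e3,1).tolist())
    allP+=P;allQ+=Q
a,t,r=fit(np.array(allP),np.array(allQ));print("all",np.degrees(a),t)
E
```

```text
top 13.061085268065547 [ 0.56421529 -0.14845365] 
 [[-2.3, -3.7], [-4.0, 0.9], [-15.8, -6.2], [-17.3, -3.6], [5.0, 0.2], [4.1, 2.9], [2.9, 1.7], [3.5, -0.3], [6.6, 2.1], [6.7, 1.2], [5.3, 2.0], [5.3, 2.8]]
side 13.685862448339494 [ 0.55913914 -0.15530021] 
 [[2.0, 12.4], [1.7, -4.7], [-13.2, -6.1], [-19.1, -8.4], [6.5, 6.1], [5.8, -1.7], [4.2, 0.9], [4.8, -1.5], [3.4, 0.4], [4.0, 2.6]]
all 13.127307892113883 [ 0.56205187 -0.15157283]
```

```bash
cat >> h.py <<'E'
def goal(a,t,po):  # tool pose (pos, rot) with TCP at outlet point po (mm), tool x=-outlet x, y=outlet y
    Rz=R.from_euler('z',a); s=o2s(po)/1e3
    pos=Rz.apply([s[0],s[1],0])+[t[0],t[1],s[2]]
    X=Rz.apply([C,0,S]);Y=Rz.apply([0,1,0]);N=np.cross(X,Y)
    return pos,R.from_matrix(np.column_stack([-X,Y,-N]))
def w2o(a,t,p):
    q=R.from_euler('z',-a).apply(np.array(p)-[t[0],t[1],0])*1e3
    x,z=q[0],q[2]-41; return np.array([x*C+z*S,q[1],-x*S+z*C])
def delta(o,pos,rot):
    r0=R.from_quat(o["tool_rot"]); return r0.inv().apply(pos-o["position"]),np.degrees((r0.inv()*rot).as_rotvec())
E
python3 - <<'E'
from h import *
import pickle
o,d=pickle.load(open("c0.pkl","rb"))
top=[((256,527),(-90,46,0)),((524,472),(-90,-84,0)),
((428,422),(-55,-42,10)),((509,405),(-55,-78,10)),((415,350),(-25,-42,10)),((494,334),(-25,-78,10)),
((311,505),(-84,18,10)),((386,489),(-84,-18,10))]
side=[((420,515),(-90,-84,0)),((157,403),(-90,46,0)),
((465,432),(-55,-78,10)),((520,380),(-25,-78,10)),((383,400),(-55,-42,10)),((430,345),(-25,-42,10))]
allP=[];allQ=[]
for n,L,off in(("top",top,(210,115)),("side",side,(210,140))):
    P=[];Q=[]
    for uv,p in L:
        s=o2s(p); u=(np.array(uv)+.5)/5.6-.5+off
        w=ray(d[n],u,s[2]/1e3); P.append(s[:2]/1e3);Q.append(w[:2])
    a,t,r=fit(np.array(P),np.array(Q));print(n,np.degrees(a),t,"\n",np.round(r*1e3,1).tolist())
    allP+=P;allQ+=Q
a,t,r=fit(np.array(allP),np.array(allQ));print("all",np.degrees(a),t)
for po in((-60,-30,110),):
    pos,rot=goal(a,t,po);print(pos,delta(o,pos,rot))
E
```

```text
top 12.745218398740182 [ 0.56941468 -0.14715933] 
 [[-0.3, -1.6], [-0.5, 1.3], [-2.0, 0.1], [-1.2, -1.8], [1.6, 0.7], [2.0, -0.1], [0.1, 0.2], [0.3, 1.1]]
side 13.589293563854424 [ 0.56400513 -0.15424984] 
 [[1.8, 4.9], [0.9, -2.9], [-0.5, -0.2], [0.0, -2.5], [-1.4, -0.7], [-0.8, 1.5]]
all 12.46679147781386 [ 0.56771339 -0.150717  ]
[ 0.48528131 -0.19966608  0.1270752 ] (array([-0.52482005, -0.63589459,  0.09565958]), array([ -5.3787897 , -17.53697965, -33.24318972]))
```

arm_command(delta_rot=[[0,0,0],[0,0,0],[0,0,-6],[0,0,-12],[0,0,-18],[-1,-4,-24],[-2,-7,-28],[-3,-10,-30],[-4,-13,-32],[-5,-16,-33],[-5.4,-17.5,-33.2],[-5.4,-17.5,-33.2]], delta_pos=[[-0.03,-0.02,-0.02],[-0.06,-0.045,-0.04],[-0.09,-0.07,-0.04],[-0.12,-0.095,-0.04],[-0.15,-0.12,-0.04],[-0.18,-0.145,-0.04],[-0.21,-0.17,-0.04],[-0.24,-0.195,-0.04],[-0.27,-0.22,-0.04],[-0.3,-0.24,-0.04],[-0.325,-0.26,-0.04],[-0.348,-0.275,-0.04]], gripper=[-0.03,-0.03,-0.03,-0.03,-0.03,-0.03,-0.03,-0.03,-0.03,-0.03,-0.03,-0.03])

```text
time: 1.15
position: [0.4489, 0.1992, 0.2619]
tool_rot: [-0.106, 0.982, 0.018, 0.155]
ft_force: [0.3, 1.0, 0.3]
grip_width: 0.0449
grip_force: 0.0
```

```bash
python3 - <<'E'
from h import *
from rig import status
o=status.get_obs()
a,t=np.radians(12.5),[.5675,-.1505]
print(o["time"],o["position"],o["grip_width"],o["ft_force"])
print(delta(o,*goal(a,t,(-75,-30,70))))
E
```

```text
1.15 [0.44885176 0.19919087 0.26186277] 0.044948651546617785 [0.27321574 1.02408898 0.29196071]
(array([ 0.10402343, -0.39749617,  0.15209514]), array([ 0.06582657, -0.0503851 , -0.13111907]))
```

arm_command(delta_rot=[[0,0,0],[0,0,0],[0,0,0],[0,0,0],[0,0,0],[0,0,0],[0,0,0],[0,0,0],[0,0,0],[0,0,0],[0,0,0],[0,0,0]], delta_pos=[[0.01,-0.038,0.0],[0.02,-0.076,0.01],[0.03,-0.114,0.02],[0.04,-0.15,0.03],[0.05,-0.186,0.04],[0.06,-0.222,0.05],[0.07,-0.258,0.06],[0.08,-0.292,0.07],[0.09,-0.328,0.08],[0.1,-0.362,0.09],[0.104,-0.397,0.1],[0.104,-0.397,0.13]], gripper=[-0.03,-0.03,-0.03,-0.03,-0.03,-0.03,-0.03,-0.03,-0.03,-0.03,-0.03,-0.03])

```text
time: 2.15
position: [0.4958, -0.2031, 0.1185]
tool_rot: [-0.097, 0.985, 0.006, 0.144]
ft_force: [1.2, -0.9, -0.2]
grip_width: 0.0448
grip_force: 0.0
```

arm_command(delta_rot=[[0,0,0],[0,0,0],[0,0,0]], delta_pos=[[0,0,0.02],[0,0,0.02],[0,0,0.02]], gripper=[-0.03,-0.03,-0.03])

```text
time: 2.4
position: [0.4978, -0.1903, 0.0975]
tool_rot: [-0.099, 0.986, 0.013, 0.136]
ft_force: [0.4, -0.3, -0.7]
grip_width: 0.0447
grip_force: 0.0
```

```bash
python3 - <<'E'
from h import *
from rig import status,viewer
import pickle,cv2
o=status.get_obs(); c=viewer.camera("wrist")
a,t=np.radians(12.5),[.5675,-.1505]
print(o["time"],o["position"],w2o(a,t,o["position"]),o["grip_width"],delta(o,*goal(a,t,(-75,-30,70))))
pickle.dump((o,c),open("c1.pkl","wb"))
cv2.imwrite("pics/w1.png",cv2.resize(c["pixels"],(800,600),interpolation=cv2.INTER_CUBIC))
E
```

```text
2.4 [ 0.49781917 -0.19027256  0.09753618] [-55.41592983 -23.74810336  77.4513897 ] 0.04466453256513158 (array([ 0.01916532, -0.00653335,  0.00825535]), array([-0.31708315, -2.27252978, -0.96073128]))
```

View pics/w1.png

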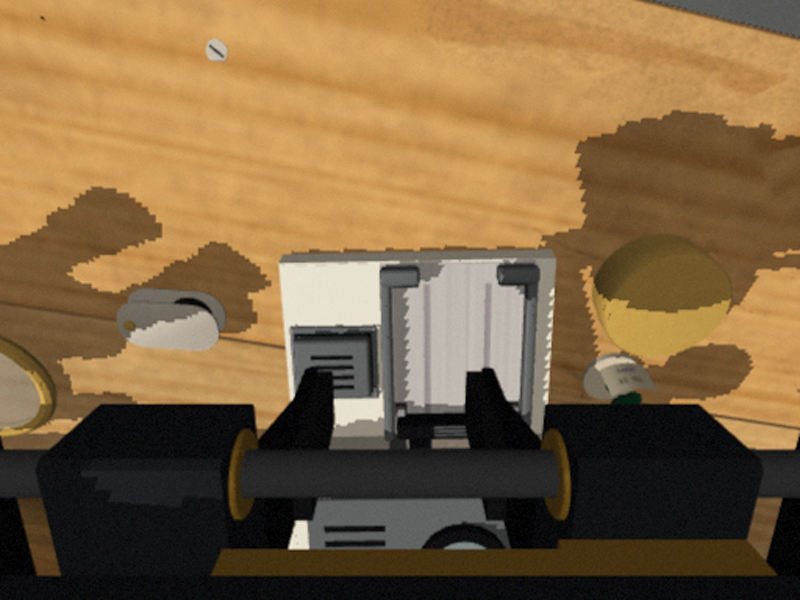

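The wrist view has front at the top: deck front edge from (281,263) to (553,260), horns at (400,275) and (518,273), key at (335,362), with the fingertips over the deck. I'll enlarge the deck for precise corners.

```bash
python3 - <<'E'
import pickle,cv2
o,c=pickle.load(open("c1.pkl","rb"))
i=c["pixels"][155:285,172:362]
cv2.imwrite("pics/w1c.png",cv2.resize(i,None,fx=4.2,fy=4.2,interpolation=cv2.INTER_CUBIC))
E
```

```text
(no output)
```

View pics/w1c.png

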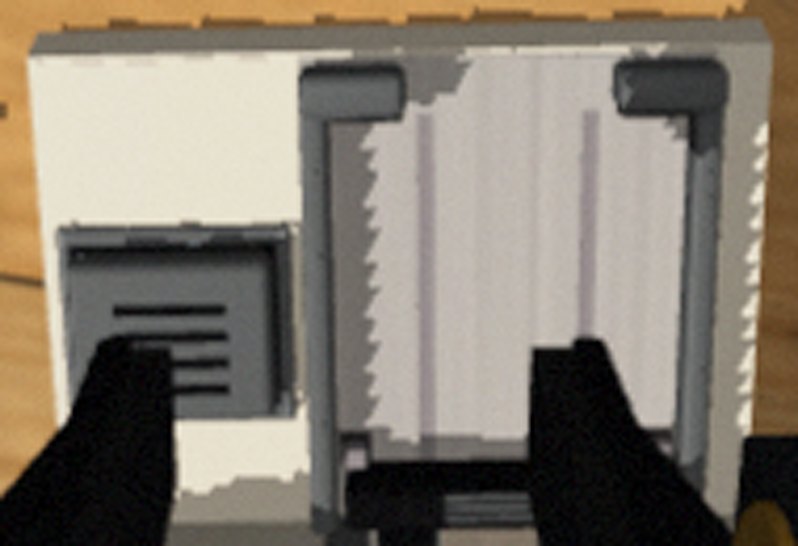

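```bash
python3 - <<'E'
from h import *
import pickle
from rig import status
o,c=pickle.load(open("c1.pkl","rb"))
T=np.eye(4);T[:3,:3]=R.from_quat(o["tool_rot"]).as_matrix();T[:3,3]=o["position"]
T=T@np.array(c["mount"])
L=[((32,55),(-90,-84,0)),((773,47),(-90,46,0)),((403,116),(-80,-18,10)),((616,112),(-80,18,10)),((347,464),(-12,-30,0)),
((68,260),(-55,-78,10)),((272,256),(-55,-42,10)),((272,413),(-25,-42,10))]
P=[];Q=[]
for uv,p in L:
    s=o2s(p);u=(np.array(uv)+.5)/4.2-.5+[172,155]
    P.append(s[:2]/1e3);Q.append(ray(c,u,s[2]/1e3,T)[:2])
P=np.array(P);Q=np.array(Q)
a,t,r=fit(P,Q);M=R.from_euler('z',-a).as_matrix()[:2,:2]
print(np.degrees(a),t,"\n",np.round(r@M.T*1e3,1).tolist())
a,t,r=fit(P[:5],Q[:5]);M=R.from_euler('z',-a).as_matrix()[:2,:2]
print(np.degrees(a),t,"\n",np.round(r@M.T*1e3,1).tolist())
n=status.get_obs();print(n["position"]-o["position"],n["joint_velocities"],n["time"])
# finger tips seen: inner edges
for po in((-55,-28,30),):print(delta(n,*goal(a,t,po)), w2o(a,t,n["position"]))
E
```

```text
12.387726225905412 [ 0.56742391 -0.14655196] 
 [[0.6, 1.0], [0.8, -0.5], [-0.2, -0.9], [-0.5, -1.1], [1.6, 0.6], [-0.3, 1.0], [-0.7, 0.4], [-1.3, -0.5]]
12.708334179615116 [ 0.56775074 -0.14627842] 
 [[-0.3, 1.3], [0.7, -0.2], [-0.7, -0.6], [-0.7, -0.9], [1.0, 0.5]]
[ 0.00019238 -0.00016689  0.00091129] [ 1.68793506e-04 -3.02332181e-02  5.22414336e-05  2.80602735e-03
 -3.22619249e-03 -3.89846134e-04] 2.45
(array([-0.00306618,  0.00016845,  0.04857879]), array([-0.45818733, -2.21154717, -1.13577483])) [-56.18827884 -27.73740793  78.66053204]
```

arm_command(delta_rot=[[0,-1,-0.5],[-0.5,-2.2,-1.1],[-0.5,-2.2,-1.1],[-0.5,-2.2,-1.1],[-0.5,-2.2,-1.1],[-0.5,-2.2,-1.1]], delta_pos=[[-0.009,-0.001,0.015],[-0.018,-0.002,0.03],[-0.018,-0.002,0.045],[-0.018,-0.002,0.048],[-0.018,-0.002,0.048],[-0.018,-0.002,0.048]], gripper=[-0.03,-0.03,-0.03,-0.03,-0.03,-0.03])

```text
time: 2.95
position: [0.5378, -0.1836, 0.066]
tool_rot: [-0.104, 0.984, 0.013, 0.143]
ft_force: [0.7, -0.3, 1.0]
grip_width: 0.0449
grip_force: 0.0
```

```bash
cat > s.py <<'E'
from h import *
from rig import status
import sys
a,t=np.radians(12.55),[.5676,-.1464]
o=status.get_obs()
print(o["time"],np.round(w2o(a,t,o["position"]),2),"f tool",np.round(R.from_quat(o["tool_rot"]).inv().apply(o["ft_force"]),2),"m",np.round(o["moment"],2),np.round(np.abs(o["joint_velocities"]).max(),4))
if len(sys.argv)>1: print(delta(o,*goal(a,t,[float(v) for v in sys.argv[1:4]])))
E
python3 s.py -27 -30 14;python3 - <<'E'
from rig import viewer
import cv2
c=viewer.camera("wrist")
cv2.imwrite("pics/w2.png",cv2.resize(c["pixels"][150:350,130:380],None,fx=3,fy=3,interpolation=cv2.INTER_CUBIC))
E
python3 s.py
```

```text
2.95 [-27.6  -29.84  35.21] f tool [-0.87 -0.45 -0.8 ] m [-0.02  0.21 -0.  ] 0.0065
(array([-1.14395029e-03, -3.52484729e-05,  2.11863575e-02]), array([-0.32538349, -1.48149852, -0.38437859]))
3.0 [-27.56 -30.07  35.31] f tool [ 0.23 -0.22 -0.67] m [ 0.01  0.18 -0.04] 0.0044
```

View pics/w2.png

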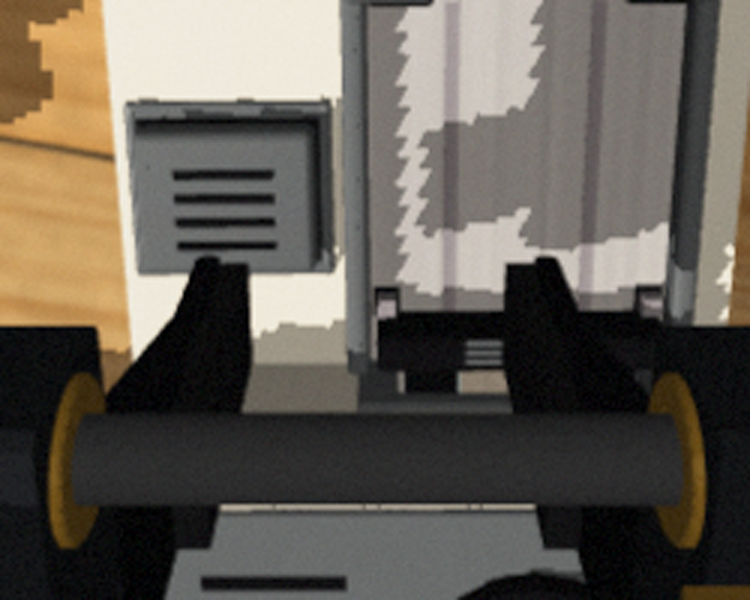

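The fingertips are tapered, about 8 mm thick just outside the opening, so TCP y should be about -27 to centre the finger in the lane. I'll correct the pose.

```bash
python3 s.py -28 -27 16
```

```text
3.0 [-27.56 -30.07  35.31] f tool [ 0.23 -0.22 -0.67] m [ 0.01  0.18 -0.04] 0.0044
(array([-3.46679880e-05,  3.18595833e-03,  1.92939791e-02]), array([-0.34827059, -1.46831903, -0.3965144 ]))
```

arm_command(delta_rot=[[-0.1,-0.5,-0.1],[-0.3,-1,-0.3],[-0.35,-1.5,-0.4],[-0.35,-1.5,-0.4],[-0.35,-1.5,-0.4],[-0.35,-1.5,-0.4]], delta_pos=[[0,0.003,0.006],[0,0.003,0.012],[0,0.003,0.018],[0,0.003,0.019],[0,0.003,0.019],[0,0.003,0.019]], gripper=[-0.03,-0.03,-0.03,-0.03,-0.03,-0.03])

```text
time: 3.5
position: [0.5506, -0.1774, 0.0528]
tool_rot: [-0.104, 0.984, 0.015, 0.145]
ft_force: [-0.5, 0.2, -0.2]
grip_width: 0.0448
grip_force: 0.0
```

```bash
python3 s.py -27 -27 11
```

```text
3.5 [-18.51 -26.57  18.45] f tool [0.5  0.31 0.02] m [-0.    0.23 -0.01] 0.0062
(array([ 0.00832365, -0.00046319,  0.00763861]), array([-0.21295835, -1.24844511, -0.39289461]))
```

```bash
python3 - <<'E'
from rig import status
import numpy as np
o=status.get_obs();print(np.round(o["q"],3),np.round(o["joint_torque"],2))
E
```

```text
[-0.62   0.674  1.874  0.515  0.445 -2.854] [ 5.000e-02 -4.012e+01 -7.670e+00  3.900e-01 -3.200e-01 -1.000e-02]
```

Joint 6 is at its limit (-2.85), so this pose can't be corrected. I'll rise and take the half turn about the tool axis, which is the same grasp with the camera at the back.

arm_command(delta_rot=[[0,0,0],[0,0,0],[0,0,0],[0,0,7],[0,0,14],[0,0,21],[0,0,28],[0,0,35],[0,0,42],[0,0,49],[0,0,56],[0,0,63]], delta_pos=[[0.01,0,-0.03],[0.02,0,-0.06],[0.03,0,-0.08],[0.03,0,-0.08],[0.03,0,-0.08],[0.03,0,-0.08],[0.03,0,-0.08],[0.03,0,-0.08],[0.03,0,-0.08],[0.03,0,-0.08],[0.03,0,-0.08],[0.03,0,-0.08]], gripper=[-0.03,-0.03,-0.03,-0.03,-0.03,-0.03,-0.03,-0.03,-0.03,-0.03,-0.03,-0.03])

```text
time: 4.5
position: [0.4998, -0.1883, 0.1211]
tool_rot: [0.428, 0.892, 0.088, 0.116]
ft_force: [-0.2, -0.4, 1.1]
grip_width: 0.045
grip_force: 0.0
```

arm_command(delta_rot=[[0,0,7],[0,0,14],[0,0,21],[0,0,28],[0,0,35],[0,0,42],[0,0,49],[0,0,56],[0,0,63],[0,0,70],[0,0,77],[0,0,84]], delta_pos=[[0,0,0],[0,0,0],[0,0,0],[0,0,0],[0,0,0],[0,0,0],[0,0,0],[0,0,0],[0,0,0],[0,0,0],[0,0,0],[0,0,0]], gripper=[-0.03,-0.03,-0.03,-0.03,-0.03,-0.03,-0.03,-0.03,-0.03,-0.03,-0.03,-0.03])

```text
time: 5.5
position: [0.4998, -0.1883, 0.1211]
tool_rot: [0.915, 0.377, 0.143, 0.027]
ft_force: [0.0, 0.4, -0.3]
grip_width: 0.0448
grip_force: 0.0
```

arm_command(delta_rot=[[0,0,7],[0,0,14],[0,0,21],[0,0,28],[0,0,33],[0,0,33]], delta_pos=[[0,0,0],[0,0,0],[0,0,0],[0,0,0],[0,0,0],[0,0,0]], gripper=[-0.03,-0.03,-0.03,-0.03,-0.03,-0.03])

```text
time: 6.0
position: [0.4999, -0.1883, 0.1211]
tool_rot: [0.984, 0.104, 0.145, -0.014]
ft_force: [-0.8, 0.7, -0.2]
grip_width: 0.0448
grip_force: 0.0
```

```bash
sed -i 's/column_stack(\[-X,Y,-N\])/column_stack([X,-Y,-N])/' h.py; python3 s.py -28 -27 18; python3 -c "
from rig import status;print(status.get_obs()['q'])"
```

```text
6.0 [-46.78 -26.22  99.44] f tool [-0.67 -0.81 -0.01] m [-0.09  0.33  0.01] 0.1233
(array([0.02052042, 0.00026435, 0.08102079]), array([ 0.24628685,  1.22758069, -0.48587184]))
[-0.70514844  0.50835037  1.94037733  0.44693727  0.55505159  0.29012298]
```

arm_command(delta_rot=[[0.1,0.6,-0.2],[0.25,1.2,-0.5],[0.25,1.2,-0.5],[0.25,1.2,-0.5],[0.25,1.2,-0.5],[0.25,1.2,-0.5],[0.25,1.2,-0.5]], delta_pos=[[0.005,0,0.02],[0.01,0,0.04],[0.016,0,0.06],[0.02,0,0.075],[0.02,0,0.081],[0.02,0,0.081],[0.02,0,0.081]], gripper=[-0.03,-0.03,-0.03,-0.03,-0.03,-0.03,-0.03])

```text
time: 6.58
position: [0.5412, -0.1793, 0.0492]
tool_rot: [0.982, 0.109, 0.155, -0.017]
ft_force: [-0.2, 0.6, -0.5]
grip_width: 0.045
grip_force: 0.0
```

```bash
python3 s.py -28 -27 11.5;python3 - <<'E'
from rig import viewer
import cv2,numpy as np
c=viewer.camera("wrist");cv2.imwrite("pics/w3f.png",c["pixels"])
s=viewer.camera("side")["pixels"];cv2.imwrite("pics/s3f.png",s)
t=viewer.camera("top")["pixels"];cv2.imwrite("pics/t3f.png",t)
A=cv2.resize(c["pixels"],(400,300)); B=cv2.resize(t[115:220,210:350],(400,300),interpolation=cv2.INTER_CUBIC)
D=cv2.resize(s[165:240,240:340],(400,300),interpolation=cv2.INTER_CUBIC)
cv2.imwrite("pics/m3.png",np.vstack([np.hstack([A,B]),np.hstack([D,D*0])]))
E
```

```text
6.5833 [-28.79 -26.36  17.97] f tool [-0.26 -0.63  0.48] m [-0.1   0.32  0.02] 0.022
(array([0.00079591, 0.00064508, 0.00646775]), array([-0.05300934,  0.06048108,  0.15807982]))
```

View pics/m3.png

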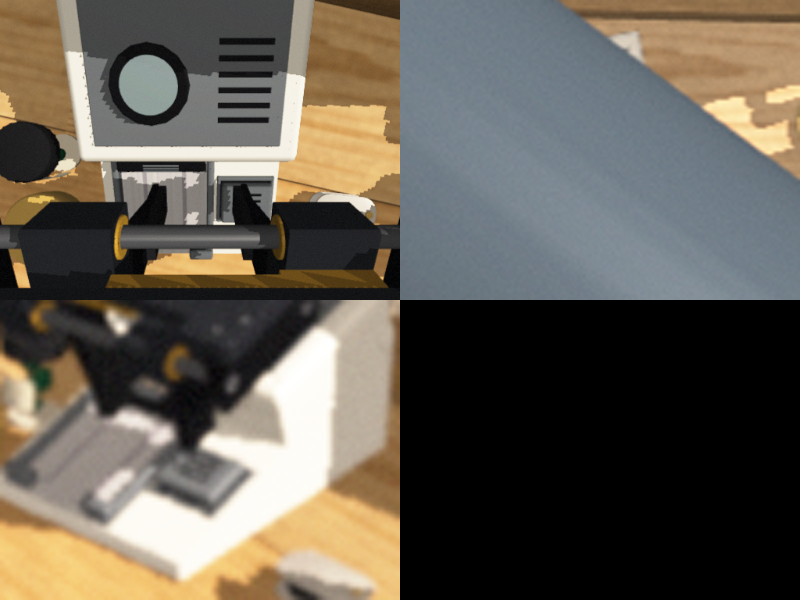

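The wrist view shows both fingertips correctly over the lane (left) and the key (right). Next I'll descend just above the key level.

arm_command(delta_rot=[[0,0,0],[0,0,0],[0,0,0],[0,0,0]], delta_pos=[[0.001,0,0.003],[0.002,0,0.006],[0.0035,0,0.0065],[0.0035,0,0.0065]], gripper=[-0.03,-0.03,-0.03,-0.03])

```text
time: 7.07
position: [0.5471, -0.1784, 0.0442]
tool_rot: [0.982, 0.109, 0.155, -0.017]
ft_force: [-0.9, -0.3, -0.5]
grip_width: 0.045
grip_force: 0.0
```

```bash
python3 s.py
```

```text
7.0667 [-24.6  -26.76  11.39] f tool [-1.04  0.12  0.17] m [-0.13  0.32  0.03] 0.0079
```

arm_command(delta_rot=[[0,0,0],[0,0,0],[0,0,0]], delta_pos=[[0.001,0,0],[0.002,0,0],[0.002,0,0]], gripper=[-0.03,-0.03,-0.03])

```text
time: 7.32
position: [0.5489, -0.1779, 0.0449]
tool_rot: [0.982, 0.109, 0.155, -0.017]
ft_force: [-0.1, 0.3, -0.3]
grip_width: 0.0446
grip_force: 0.0
```

```bash
python3 s.py
```

```text
7.3167 [-22.68 -26.73  11.44] f tool [-0.11 -0.27  0.23] m [-0.1   0.34  0.01] 0.0066
```

arm_command(delta_rot=[[0,0,0],[0,0,0],[0,0,0]], delta_pos=[[0.0005,0,0],[0.001,0,0],[0.001,0,0]], gripper=[-0.03,-0.03,-0.03])

```text
time: 7.57
position: [0.5493, -0.1776, 0.045]
tool_rot: [0.982, 0.109, 0.155, -0.017]
ft_force: [-1.2, -0.9, -0.8]
grip_width: 0.0446
grip_force: 0.6
```

```bash
python3 s.py
```

```text
7.5667 [-22.2  -26.53  11.4 ] f tool [-1.58  0.59  0.37] m [-0.18  0.5   0.05] 0.0066
```

Contact with the bar at TCP x = -22.2 (predicted -21.5). I'll back off 2 mm and press.

arm_command(delta_rot=[[0,0,0],[0,0,0],[0,0,0],[0,0,0],[0,0,0],[0,0,0],[0,0,0],[0,0,0]], delta_pos=[[-0.0015,0,0],[-0.0025,0,0],[-0.0025,0,0.0015],[-0.0025,0,0.003],[-0.0025,0,0.0045],[-0.0025,0,0.006],[-0.0025,0,0.0068],[-0.0025,0,0.0068]], gripper=[-0.03,-0.03,-0.03,-0.03,-0.03,-0.03,-0.03,-0.03])

```text
time: 8.23
position: [0.5491, -0.1778, 0.0378]
tool_rot: [0.982, 0.109, 0.155, -0.017]
ft_force: [-2.7, -0.2, 3.0]
grip_width: 0.045
grip_force: 4.0
```

```bash
python3 s.py
```

```text
8.2333 [-24.65 -26.65   4.59] f tool [-1.65 -0.37 -3.69] m [-0.39  0.61  0.16] 0.0059
```

arm_command(delta_rot=[[0,0,0],[0,0,0],[0,0,0],[0,0,0]], delta_pos=[[0,0,0.0005],[0,0,0.001],[0,0,0.001],[0,0,0.001]], gripper=[-0.03,-0.03,-0.03,-0.03])

```text
time: 8.57
position: [0.5494, -0.1777, 0.037]
tool_rot: [0.982, 0.109, 0.155, -0.017]
ft_force: [-4.0, -1.0, 3.9]
grip_width: 0.0447
grip_force: 5.1
```

```bash
python3 s.py
```

```text
8.5667 [-24.59 -26.65   3.76] f tool [-2.69  0.16 -4.98] m [-0.45  0.77  0.13] 0.0017
```

arm_command(delta_rot=[[0,0,0],[0,0,0],[0,0,0],[0,0,0]], delta_pos=[[-0.001,0,0],[-0.002,0,0],[-0.002,0,0],[-0.002,0,0]], gripper=[-0.03,-0.03,-0.03,-0.03])

```text
time: 8.9
position: [0.5482, -0.1781, 0.0366]
tool_rot: [0.982, 0.109, 0.156, -0.017]
ft_force: [-2.7, -0.1, 4.2]
grip_width: 0.045
grip_force: 4.9
```

```bash
python3 s.py;python3 - <<'E'
from rig import viewer
import cv2,numpy as np
c=viewer.camera("wrist")["pixels"];s=viewer.camera("side")["pixels"]
A=cv2.resize(c[190:320,120:360],(800,433),interpolation=cv2.INTER_CUBIC)
cv2.imwrite("pics/m4.png",A);cv2.imwrite("pics/s4.png",s)
E
python3 s.py
```

```text
8.9 [-25.92 -26.73   3.81] f tool [-1.27 -0.46 -4.86] m [-0.18  0.4   0.23] 0.0015
9.0 [-25.91 -26.76   3.81] f tool [-0.68 -0.03 -4.93] m [-0.25  0.41  0.13] 0.002
```

View pics/m4.png

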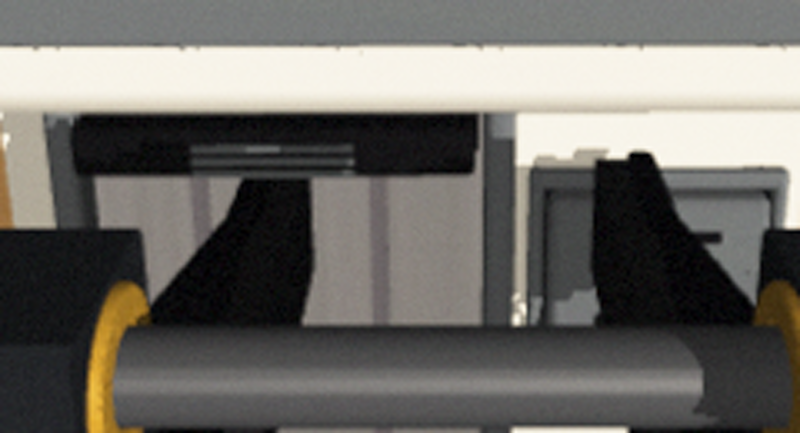

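The bar sits at the lane finger, centred on it at (275,178), and the key is pressed. I'll measure the bar's top front edge by casting a ray onto the z = 14 plane of the deck.

```bash
cat > bar.py <<'E'
from h import *
from rig import status,viewer
import cv2
a,t=np.radians(12.55),[.5676,-.1464]
def rayo(c,T,uv,zo):
    p0=w2o(a,t,T[:3,3]);d=T[:3,:3]@[(uv[0]-c["cx"])/c["fx"],(uv[1]-c["cy"])/c["fy"],1]
    p1=w2o(a,t,T[:3,3]+d*.1);k=(zo-p0[2])/(p1[2]-p0[2]);return p0+k*(p1-p0)
o=status.get_obs();c=viewer.camera("wrist")
T=np.eye(4);T[:3,:3]=R.from_quat(o["tool_rot"]).as_matrix();T[:3,3]=o["position"];T=T@np.array(c["mount"])
g=cv2.cvtColor(c["pixels"],cv2.COLOR_BGR2GRAY).astype(float)
for u in (150,158,170,225,235,245):   # dark bar then bright floor: last rise below the bar
    col=g[215:285,u-1:u+2].mean(1); d=np.diff(col); k=int(np.argmax(d[10:]))+10 if len(d)>10 else 0
    print(u,215+k+.5,np.round(d[k]),np.round(rayo(c,T,(u,215+k+.5),14),1),end=' | ')
print()
E
python3 bar.py; python3 - <<'E'
import sys;sys.argv=['']
exec(open('bar.py').read())
for uv in((204,243.5),(157,242.5),(255,241.5)):print(rayo(c,T,uv,14))
E
python3 s.py
```

```text
150 242.5 61.0 [-15.2  25.4  14. ] | 158 242.5 60.0 [-15.2  21.4  14. ] | 170 242.5 61.0 [-15.2  15.5  14. ] | 225 240.5 35.0 [-14.1 -11.7  14. ] | 235 242.5 49.0 [-15.1 -16.6  14. ] | 245 242.5 55.0 [-15.1 -21.5  14. ] | 
150 242.5 63.0 [-15.2  25.4  14. ] | 158 242.5 61.0 [-15.2  21.4  14. ] | 170 242.5 59.0 [-15.2  15.5  14. ] | 225 240.5 34.0 [-14.1 -11.6  14. ] | 235 242.5 48.0 [-15.1 -16.6  14. ] | 245 242.5 62.0 [-15.1 -21.5  14. ] | 
[-15.72431626  -1.22844511  14.        ]
[-15.23597942  21.94208989  14.        ]
[-14.57986347 -26.42919304  14.        ]
9.1 [-25.93 -26.78   3.79] f tool [-0.58 -1.09 -6.21] m [-0.24  0.36  0.13] 0.0025
```

The bar reads x ≈ -15.2, so it has been freed and rests on the finger. Next I'll let it down to about 20 mm out and hold there.

arm_command(delta_rot=[[0,0,0],[0,0,0],[0,0,0],[0,0,0],[0,0,0],[0,0,0],[0,0,0],[0,0,0],[0,0,0],[0,0,0],[0,0,0],[0,0,0]], delta_pos=[[-0.001,0,0],[-0.0025,0,0],[-0.004,0,0],[-0.0055,0,0],[-0.007,0,0],[-0.0085,0,0],[-0.01,0,0],[-0.0115,0,0],[-0.013,0,0],[-0.0145,0,0],[-0.016,0,0],[-0.017,0,0]], gripper=[-0.03,-0.03,-0.03,-0.03,-0.03,-0.03,-0.03,-0.03,-0.03,-0.03,-0.03,-0.03])

```text
time: 10.1
position: [0.533, -0.1819, 0.0315]
tool_rot: [0.982, 0.109, 0.156, -0.017]
ft_force: [-0.4, 0.5, 5.3]
grip_width: 0.0449
grip_force: 4.0
```

arm_command(delta_rot=[[0,0,0],[0,0,0],[0,0,0],[0,0,0],[0,0,0],[0,0,0],[0,0,0],[0,0,0]], delta_pos=[[0,0,0],[0,0,0],[0,0,0],[0,0,0],[0,0,0],[0,0,0],[0,0,0],[0,0,0]], gripper=[-0.03,-0.03,-0.03,-0.03,-0.03,-0.03,-0.03,-0.03])

```text
time: 10.77
position: [0.5328, -0.1819, 0.0315]
tool_rot: [0.982, 0.109, 0.156, -0.017]
ft_force: [-1.2, 0.1, 5.3]
grip_width: 0.0446
grip_force: 4.1
```

```bash
sed -i 's/215:285/215:300/;s/215+k/215+k/g' bar.py; python3 s.py; python3 bar.py
```

```text
10.7667 [-42.55 -27.1    3.79] f tool [ 0.59 -0.31 -5.4 ] m [-0.2   0.26  0.13] 0.0027
150 242.5 72.0 [-31.8  25.   14. ] | 158 242.5 59.0 [-31.8  21.1  14. ] | 170 242.5 56.0 [-31.8  15.2  14. ] | 225 240.5 42.0 [-30.7 -12.   14. ] | 235 241.5 43.0 [-31.2 -16.9  14. ] | 245 241.5 75.0 [-31.2 -21.9  14. ] |
```

It follows and is held square at 20 mm out. I'll continue letting it down, leaning on the finger.

arm_command(delta_rot=[[0,0,0],[0,0,0],[0,0,0],[0,0,0],[0,0,0],[0,0,0],[0,0,0],[0,0,0],[0,0,0],[0,0,0],[0,0,0],[0,0,0]], delta_pos=[[-0.001,0,0],[-0.003,0,0],[-0.005,0,0],[-0.007,0,0],[-0.009,0,0],[-0.011,0,0],[-0.013,0,0],[-0.015,0,-0.0003],[-0.017,0,-0.0006],[-0.019,0,-0.001],[-0.021,0,-0.001],[-0.023,0,-0.001]], gripper=[-0.03,-0.03,-0.03,-0.03,-0.03,-0.03,-0.03,-0.03,-0.03,-0.03,-0.03,-0.03])

```text
time: 11.82
position: [0.5095, -0.1861, 0.0244]
tool_rot: [0.982, 0.109, 0.155, -0.018]
ft_force: [0.0, 0.3, -0.3]
grip_width: 0.0449
grip_force: 0.1
```

```bash
python3 s.py; python3 bar.py
```

```text
11.8167 [-67.28 -26.12   4.37] f tool [ 0.03 -0.3   0.29] m [-0.07  0.32  0.03] 0.1489
150 240.5 45.0 [-55.8  26.1  14. ] | 158 240.5 68.0 [-55.8  22.1  14. ] | 170 240.5 80.0 [-55.7  16.2  14. ] | 225 233.5 37.0 [-51.9 -11.1  14. ] | 235 242.5 42.0 [-56.8 -15.9  14. ] | 245 242.5 64.0 [-56.7 -20.9  14. ] |
```

arm_command(delta_rot=[[0,0,0],[0,0,0],[0,0,0],[0,0,0],[0,0,0],[0,0,0],[0,0,0],[0,0,0],[0,0,0],[0,0,0],[0,0,0],[0,0,0]], delta_pos=[[-0.0015,0,0],[-0.003,0,0],[-0.005,0,0],[-0.007,0,0],[-0.009,0,0],[-0.011,0,0],[-0.013,0,0],[-0.015,0,0],[-0.017,0,0],[-0.019,0,0],[-0.021,0,0],[-0.022,0,0]], gripper=[-0.03,-0.03,-0.03,-0.03,-0.03,-0.03,-0.03,-0.03,-0.03,-0.03,-0.03,-0.03])

```text
time: 12.87
position: [0.4896, -0.1911, 0.018]
tool_rot: [0.982, 0.109, 0.155, -0.017]
ft_force: [-0.3, -0.3, -0.7]
grip_width: 0.0449
grip_force: 0.1
```

```bash
python3 s.py; python3 bar.py
```

```text
12.8667 [-88.75 -26.69   4.65] f tool [-0.58  0.25  0.5 ] m [-0.17  0.42 -0.03] 0.0718
150 240.5 36.0 [-77.4  25.6  14. ] | 158 253.5 32.0 [-84.5  22.3  14. ] | 170 240.5 25.0 [-77.3  15.7  14. ] | 225 240.5 45.0 [-77.3 -11.5  14. ] | 235 241.5 70.0 [-77.8 -16.5  14. ] | 245 253.5 31.0 [-84.4 -21.4  14. ] |
```

arm_command(delta_rot=[[0,0,0],[0,0,0],[0,0,0],[0,0,0],[0,0,0],[0,0,0],[0,0,0],[0,0,0],[0,0,0]], delta_pos=[[-0.001,0,0],[-0.002,0,0],[-0.003,0,0],[-0.004,0,0],[-0.005,0,0],[-0.006,0,0],[-0.008,0,0],[-0.01,0,0],[-0.012,0,0]], gripper=[-0.03,-0.03,-0.03,-0.03,-0.03,-0.03,-0.03,-0.03,-0.03])

```text
time: 13.67
position: [0.4786, -0.1936, 0.0143]
tool_rot: [0.982, 0.109, 0.155, -0.017]
ft_force: [-0.4, -0.0, -0.8]
grip_width: 0.0446
grip_force: 0.0
```

```bash
python3 s.py; python3 bar.py; python3 - <<'E'
from rig import viewer
import cv2
c=viewer.camera("wrist")["pixels"]
cv2.imwrite("pics/w5.png",cv2.resize(c[150:330,90:400],None,fx=2.5,fy=2.5,interpolation=cv2.INTER_CUBIC))
E
```

```text
13.6667 [-100.62  -26.76    4.66] f tool [-0.58 -0.07  0.63] m [-0.08  0.36  0.01] 0.178
150 281.5 18.0 [-112.5   27.7   14. ] | 158 232.5 33.0 [-84.9  21.2  14. ] | 170 227.5 53.0 [-82.2  15.1  14. ] | 225 227.5 18.0 [-82.2 -11.8  14. ] | 235 227.5 21.0 [-82.2 -16.7  14. ] | 245 232.5 44.0 [-84.8 -21.5  14. ] |
```

View pics/w5.png

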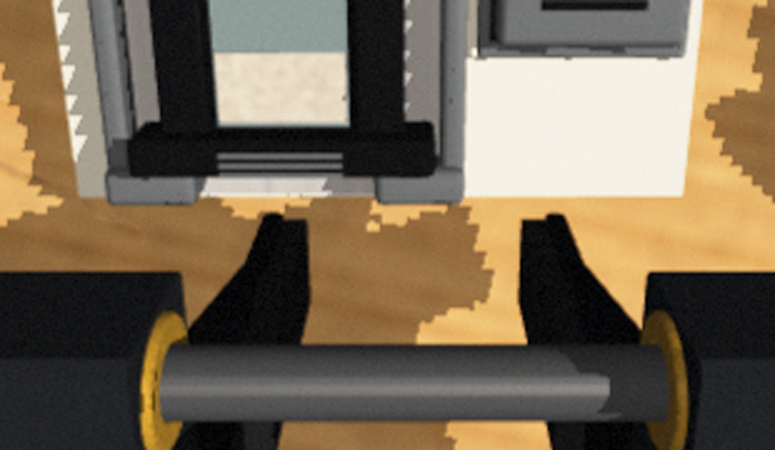

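The bar at (285,170) lies square against both horns, the key is free and the fingers are clear. I'll retreat and hand in.

arm_command(delta_rot=[[0,0,0],[0,0,0],[0,0,0],[0,0,0],[0,0,0],[0,0,0],[0,0,0],[0,0,0]], delta_pos=[[-0.003,0,-0.01],[-0.005,0,-0.025],[-0.005,0,-0.045],[-0.005,0,-0.06],[-0.005,0,-0.07],[-0.005,0,-0.07],[-0.005,0,-0.07],[-0.005,0,-0.07]], gripper=[-0.03,-0.03,-0.03,-0.03,-0.03,-0.03,-0.03,-0.03])

```text
time: 14.43
position: [0.4531, -0.1993, 0.0791]
tool_rot: [0.982, 0.109, 0.155, -0.017]
ft_force: [0.7, 0.5, 0.0]
grip_width: 0.045
grip_force: 0.0
```

```bash
python3 -c "
from rig import robot;print(robot.hand_in())"
```

```text
the job is handed in; nothing more can be done
None
```

I pressed the key, caught the carrier and held it about 20 mm out, then let it down square onto both stops, took the hand away and handed the job in at about 14.4 s; no verdict came back.

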